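# Make up the staining kit and the culture kit on the microbiology bench

## Robot

A 7-joint arm with a two-finger parallel gripper is mounted at the origin on the work surface. World frame = base frame: x ahead of the robot, y to its left, z up, the work surface at z = 0. Lengths are in m, angles in rad, forces in N, time in s.
With the tool pointing down it reaches from about 0.425 to 0.95 m from the base axis. Payload 4.7 kg.
Tool frame: the origin (TCP) lies midway between the tips of the shut fingers; the grasp point (between the pads) lies 19 mm behind it (hold_point_z is the distance from the TCP to the grasp point, in m); z points along the fingers, y is the line along which they close (so a half turn about z gives the same grasp; the last joint's range is limited). The gripper opens to 85 mm and grips with 20 to 120 N. Pads are 22 mm wide; open, the fingers measure 114 mm over their backs; the gripper's body (76 mm by 85 mm) begins 54 mm behind the grasp point. The pads swing forward as they close: fully open they stand 13 mm farther back than shut.
Start: joints at [-1.149, 0.469, -0.049, 1.532, 0.024, 1.141, -0.082], TCP at [0.294, 0.608, 0.231] pointing down, gripper open.
Joint ranges: [-2.59, 2.59], [-0.33, 1.99], [-1.39, 1.29], [0.1, 2.45], [-1.04, 4.18], [0.21, 1.99], [-2.66, 2.66]. Speed limits (rad/s): [2.57, 2.57, 3.14, 3.14, 3.14, 3.14, 3.14].

## Interface

Orientations are given as a 3x3 rotation matrix whose columns are the frame's x, y, z axes.
In Python, from plant import get_obs, capture, camera_params, close_job, hold_point_z gives the robot as it stands.
- The arm moves only by the tool play_rows, never from a script. Its argument "increments" is a list of rows, each a list of 2 entries, a list of its own where there are three numbers: the shift along the tool's x, y, z in m, then the turn about the tool's z in rad. A call has 1 to 5 rows; each row shifts and turns the commanded pose from where the row before left it, along the tool's axes as they then stand; what a row does not reach is not made up. A row lasts 1/10 s, in which the tool goes at most 50 mm and 8.59 degrees, less where a joint would pass 70% of its speed; a pose out of reach is approached as far as the arm can. A call with a gripper value outside its range is refused whole. "gripper" is the opening in per cent of the stroke, from 0 (shut) to 100 (fully open), set as the call begins (left out, the last holds). The fingers move at their own pace and stop on an object; "grip_force" is the grip in N (left out, the last holds). Time passes only in rows, so rows that do not move let the fingers close. It gives the time, the measured TCP pose, the force, the opening and the grip force at its end, in the units of the state.
- get_obs(): the state, without advancing time (a new reading comes with each control period).
- capture(name): name is "scene" or "top"; returns the picture (480x640x3 uint8, red, green, blue); there is no depth.
- camera_params(name): a dict with "fx", "fy", "cx", "cy" (pixels), "k1" (the pictures are not rectified: a ray, as slopes to the right and down, at radius r is drawn at 1 + k1 r^2 times it, then the intrinsics apply), "pose" (4x4, takes a point from camera to world coordinates). Camera axes: x right, y down, z forward; pixel columns grow to the right and rows downward; lengths in m; the calibration is good to about 2 mm. A picture is of the moment at which its call begins. camera_params takes no time and is no camera call.
- close_job(): hands the job in; it is judged then, once.
The state is a dict: "time": time; "qpos": joint angles; "joint_velocities": joint speeds; "joint_efforts": joint torques, N m; "ee_pos": TCP position; "eef_rot": TCP orientation; "wrist_force": force on the tool from outside, world axes, zero at the start; "ft_torque": the same for the moment, N m; "opening": finger opening in m; "finger_force": force on a finger pad.
Only numpy, scipy, OpenCV 4.12 (cv2) and the standard library are available. Lean on these libraries where they do the work, as an engineer would, in place of code of your own. Each camera call takes 0.05 s, during which the arm holds its last target. There are 200 camera calls.

## Task

Make up the two kits for the practical. Staining kit, in the oblong steel tray: the slide box lying flat, lid up, in the narrow compartment, and the dropper bottle and the square staining jar both standing upright on the floor of the wide compartment. Culture kit, in the round pan: the large dish lying flat in the middle, lid up, with the small dish centred on top of it, also lid up; leave the beaker, the corked jar and the tube stand upright where they are.

Things in the scene. Friction and masses are not known exactly. Their poses are not given: they have to be found in the camera images.
- oblong_tray: Oblong steel tray, 190 x 118 mm, fixed, at any yaw, left or right of the stock. Walls 3 mm thick, 12 mm high, floor 3 mm thick; a like cross wall parts it into two compartments. Origin: centre of the underside; x along the length, z up. Narrow compartment (62 x 112 mm inside): x -92 to -30 mm, middle at x -61, y 0. Wide one (119 x 112 mm): x -27 to +92, middle at x +32.5, y 0.
- round_pan: Round shallow steel pan, outer diameter 160 mm at the rim and 152 mm at the foot, rim 12 mm high, wall and flat floor 3 mm thick, fixed to the bench on the side that the oblong tray is not on. Origin: centre of the underside, z up.
- large_dish: The larger of two round flat lidded culture dishes: 60 mm diameter, 20 mm high, glass base (56 mm across, lowest 9 mm) with a black lid (flat top, round paper spot in its middle) that does not come off. About 60 g. Origin: centre of the underside, z up.
- small_dish: The smaller of two round flat lidded culture dishes: 40 mm diameter, 18 mm high, glass base (36 mm across, lowest 8 mm) with a black lid (flat top, round paper spot in its middle) that does not come off. About 30 g. Origin: centre of the underside, z up.
- slide_box: Closed wooden microscope-slide box with a pale paper label on its lid: 34 mm (its x) by 80 mm (its y), 34 mm high, about 90 g, lying flat. The lid does not open. Origin: centre of the underside, z up.
- dropper_bottle: Round amber glass dropper bottle with a paper band, black collar and rubber bulb, upright: body 30 mm diameter and straight up to 50 mm, 84 mm high over all, about 50 g. Origin: centre of the underside, z up.
- staining_jar: Square clear glass staining jar with white slides inside and a round grey cap, upright: body 38 x 38 mm and 58 mm high with faces along its x and y, cap 35 mm diameter, 70 mm high over all, about 110 g. Origin: centre of the underside, z up.
- beaker: Clear glass beaker, 54 mm diameter at the rim, 68 mm high, loose, standing among the stock. A bystander: leave it where it stands. Origin: centre of the underside.
- stoppered_jar: White ceramic jar with a cork, 48 mm diameter, 70 mm high, loose, standing among the stock. A bystander: leave it where it stands. Origin: centre of the underside.
- tube_stand: Square wooden block 50 x 50 mm, 36 mm high, holding four small white-capped tubes (66 mm high over all), loose, standing among the stock. A bystander: leave it where it stands. Origin: centre of the underside.

How it is judged:
By the outcome, as a careful person would: the job done as asked, in the order asked, and still so for the second after the job is handed in, with the robot touching nothing.
It also fails if it takes over 118 s, if anything falls off the work surface, if the arm or the gripper's body presses on something with over 40 N, if the wrist force passes 120 N, or if a joint passes its speed limit or range.

## Working session

There is one attempt and no reset: what is moved stays moved. The work goes in short steps, Python scripts to look and compute and a tool call to move; the robot and the scene stay as the last step left them, time stands still between calls to the robot, and variables do not carry over. Pictures are saved under pics/ and viewed, at most 14 in all, crops included, and the job is handed in when it is done.

Besides the shell and the picture viewer there is one more tool, called after "Emit:" in YAML: its name, and indented under it one key for each argument. play_rows: Moves the arm, as the interface text tells. Its arguments: {"type":"object","properties":{"increments":{"type":"array","items":{"type":"array"}},"gripper":{"type":"number"},"grip_force":{"type":"number"}},"required":["increments"]}

```bash
mkdir -p pics; ls; python3 - <<'E'
from plant import *
import cv2,numpy as np
o=get_obs();print({k:np.round(v,3).tolist() for k,v in o.items()},hold_point_z)
for n in("scene","top"):
    cv2.imwrite(f"pics/{n}0.png",capture(n)[:,:,::-1]);p=camera_params(n);print({k:np.round(v,4).tolist() for k,v in p.items()})
E
```

```text
pics
{'time': 0.0, 'qpos': [-1.149, 0.469, -0.049, 1.534, 0.024, 1.141, -0.082], 'joint_velocities': [-0.001, -0.002, 0.0, 0.001, -0.0, -0.001, 0.001], 'joint_efforts': [0.0, -51.031, -0.046, -23.771, 0.011, 0.008, 0.0], 'ee_pos': [0.294, 0.607, 0.23], 'eef_rot': [[-0.9, 0.436, -0.001], [0.436, 0.9, -0.002], [-0.0, -0.002, -1.0]], 'wrist_force': [-1.187, 0.315, -0.74], 'ft_torque': [0.055, -0.051, -0.021], 'finger_force': 0.0, 'opening': 0.085} 0.0187
{'fx': 460.6292, 'fy': 460.6292, 'cx': 315.6653, 'cy': 234.7854, 'k1': -0.0187, 'pose': [[-0.0171, 0.6495, -0.7602, 1.2318], [0.9998, 0.0194, -0.0059, -0.0103], [0.011, -0.7602, -0.6497, 0.5917], [0.0, 0.0, 0.0, 1.0]]}
{'fx': 455.4207, 'fy': 455.4207, 'cx': 319.3213, 'cy': 237.1208, 'k1': -0.0808, 'pose': [[-0.0603, -0.9736, 0.2202, 0.3909], [-0.9982, 0.0596, -0.0097, 0.0121], [-0.0036, -0.2204, -0.9754, 0.8885], [0.0, 0.0, 0.0, 1.0]]}
```

View pics/top0.png

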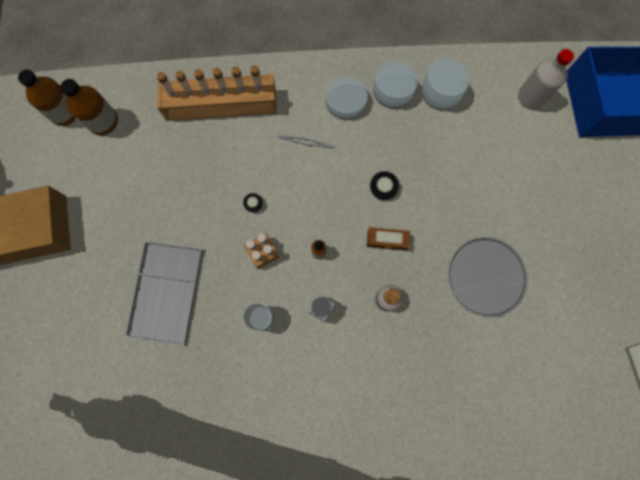

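View pics/scene0.png

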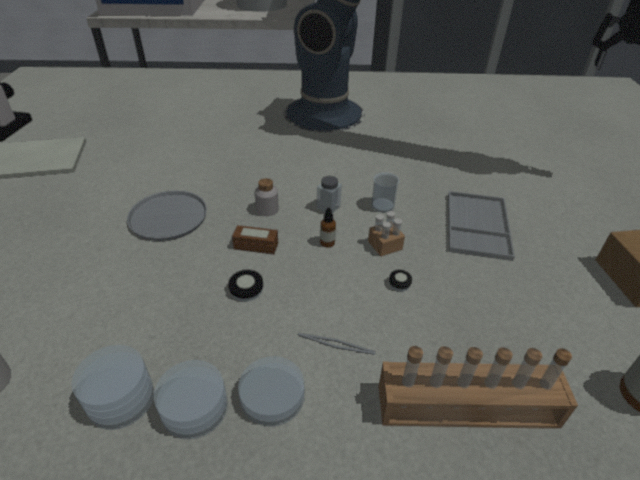

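```bash
cat > h.py <<'E'
from plant import *
import cv2,numpy as np
def ray(n,u,v):
    p=camera_params(n);T=np.array(p['pose'])
    a=np.array([(u-p['cx'])/p['fx'],(v-p['cy'])/p['fy']]);s=a.copy()
    for _ in range(10): s=a/(1+p['k1']*(s@s))
    return T[:3,3],T[:3,:3]@np.r_[s,1]
def pt(n,u,v,z):
    o,d=ray(n,u,v);return (o+d*(z-o[2])/d[2])[:2]
def pix(n,P):
    p=camera_params(n);T=np.array(p['pose']);c=T[:3,:3].T@(np.array(P)-T[:3,3]);s=c[:2]/c[2];s=s*(1+p['k1']*(s@s))
    return s*p['fx']+[p['cx'],p['cy']]
def rows(xyz,close=None,n=None,frm=None):
    """rows to take the TCP to xyz with the closing line at world angle close (deg)"""
    o=get_obs();R=np.array(o['eef_rot']);d=np.array(xyz)-o['ee_pos']
    t=0
    if close is not None:
        y=np.degrees(np.arctan2(R[1,1],R[0,1]));t=-((close-y+90)%180-90)  # z down
        print('q7',round(o['qpos'][6],2))
    t=np.radians(t);s=R.T@d
    print('shift in tool axes',np.round(s,4),'turn',round(t,3),'len',round(np.linalg.norm(s),3),'t',round(o['time'],2),'open',round(o['opening'],4))
    if n:
        w=t/n; out=[]
        for i in range(n):
            c,sn=np.cos(w*i),np.sin(w*i);v=s/n
            out.append([[round(c*v[0]+sn*v[1],4),round(-sn*v[0]+c*v[1],4),round(v[2],4)],round(w,4)])
        print(out)
E
python3 - <<'E'
from h import *
for n,b in(("top",(110,150,540,360)),("scene",(120,160,520,310))):
    im=cv2.imread(f"pics/{n}0.png");x0,y0,x1,y1=b
    c=im[y0:y1,x0:x1]; hsv=cv2.cvtColor(c,cv2.COLOR_BGR2HSV)
    dark=(c.max(2)<60).astype(np.uint8); brown=((hsv[...,1]>110)&(hsv[...,2]>50)).astype(np.uint8)
    for nm,m in(('dark',dark),('brown',brown)):
        for k in cv2.findContours(m,cv2.RETR_EXTERNAL,cv2.CHAIN_APPROX_NONE)[0]:
            if cv2.contourArea(k)>25:
                r=cv2.minAreaRect(k);print(n,nm,np.round(np.array(r[0])+[x0,y0],1),np.round(r[1],1),round(r[2],1),[np.round(pt(n,r[0][0]+x0,r[0][1]+y0,z),3).tolist() for z in(.02,.034,.07)])
    if n=="top":
        cv2.imwrite("pics/topc.png",cv2.convertScaleAbs(cv2.resize(c[80:],None,fx=1.86,fy=1.86,interpolation=2)[:, :],alpha=1.5)) 
        for nm,P in dict(t=[(147,243),(203,248),(186,344),(128,337)]).items():print([pt(n,*p,.012).round(3).tolist() for p in P])
E
python3 - <<'E'
import cv2
im=cv2.imread('pics/top0.png')
a=cv2.resize(im[225:355,110:300],None,fx=4,fy=4,interpolation=2)
cv2.imwrite('pics/c1.png',cv2.convertScaleAbs(a,alpha=1.5))
a=cv2.resize(im[165:325,300:460],None,fx=3.7,fy=3.7,interpolation=2)
cv2.imwrite('pics/c2.png',cv2.convertScaleAbs(a,alpha=1.5))
E
```

```text
top dark [319. 246.] [10. 10.] 90.0 [[0.569, 0.005], [0.566, 0.005], [0.559, 0.006]]
top dark [253. 203.] [18. 18.] 90.0 [[0.665, 0.131], [0.66, 0.129], [0.649, 0.124]]
top dark [385.  185.5] [27. 28.] 90.0 [[0.685, -0.135], [0.68, -0.132], [0.668, -0.126]]
top brown [391.8 296.2] [14.1 14.8] 45.0 [[0.463, -0.127], [0.462, -0.125], [0.459, -0.119]]
top brown [318.5 248. ] [12. 13.] 90.0 [[0.565, 0.006], [0.563, 0.006], [0.555, 0.007]]
top brown [261.6 250.7] [26.8 25.5] 63.4 [[0.567, 0.117], [0.564, 0.115], [0.557, 0.111]]
top brown [388.5 238.5] [42.2 18.7] 5.2 [[0.576, -0.131], [0.573, -0.129], [0.565, -0.123]]
[[0.598, 0.347], [0.581, 0.234], [0.397, 0.268], [0.415, 0.381]]
scene dark [400.  279.5] [19. 22.] 90.0 [[0.677, 0.132], [0.69, 0.128], [0.725, 0.119]]
scene dark [245. 284.] [28. 34.] 90.0 [[0.695, -0.133], [0.708, -0.13], [0.742, -0.122]]
scene dark [325.8 243.1] [14.1  6.4] 9.5 [[0.586, 0.004], [0.602, 0.004], [0.642, 0.003]]
scene dark [253.1 245.1] [43.7 11.5] 7.1 [[0.596, -0.131], [0.611, -0.128], [0.651, -0.121]]
scene dark [326.9 228.8] [13.  6.] 18.4 [[0.544, 0.006], [0.561, 0.006], [0.604, 0.005]]
scene dark [327.5 214.5] [15.  9.] 90.0 [[0.499, 0.007], [0.517, 0.007], [0.563, 0.006]]
scene dark [328.9 185.4] [14.2  5.8] 4.1 [[0.396, 0.011], [0.416, 0.01], [0.469, 0.009]]
scene brown [254.7 239.2] [43.8 22.1] 7.1 [[0.579, -0.13], [0.595, -0.127], [0.636, -0.12]]
scene brown [328. 226.] [10. 12.] 90.0 [[0.536, 0.008], [0.553, 0.008], [0.596, 0.007]]
```

View pics/c1.png

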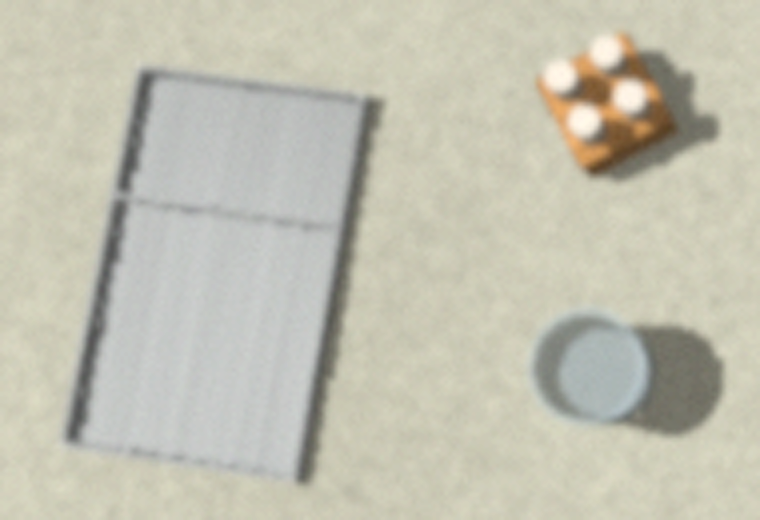

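View pics/c2.png

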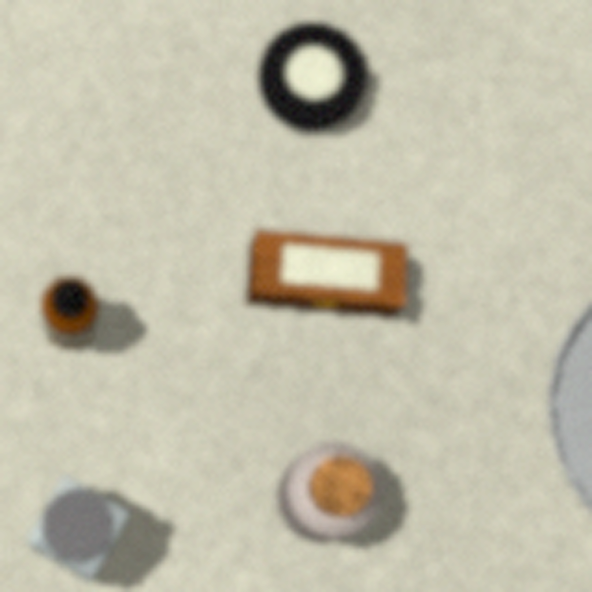

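```bash
python3 - <<'E'
from h import *
P=lambda u,v,z:pt('top',u,v,z)
c1=lambda u,v:((u+.5)/4+109.5,(v+.5)/4+224.5)
c2=lambda u,v:((u+.5)/3.7+299.5,(v+.5)/3.7+164.5)
ang=lambda d:round(np.degrees(np.arctan2(d[1],d[0])),1)
T=[P(*c1(*p),.012) for p in[(140,70),(370,97),(304,480),(70,440)]]
print('tray',np.mean(T,0).round(4),[ang(T[i]-T[(i+1)%4]) for i in range(4)],[np.linalg.norm(T[i]-T[(i+1)%4]).round(3) for i in range(4)])
L=[P(*c2(*p),.034) for p in[(283,242),(382,250),(379,290),(279,284)]]
print('box',np.mean(L,0).round(4),ang(L[0]-L[1]),ang(L[3]-L[2]),ang(L[0]-L[3]),ang(L[1]-L[2]))
J=[P(*c2(*p),.058) for p in[(67,478),(130,518),(95,578),(33,538)]]
print('jar body',np.mean(J,0).round(4),[ang(J[i]-J[(i+1)%4]) for i in range(4)],[np.linalg.norm(J[i]-J[(i+1)%4]).round(3) for i in range(4)],'cap',P(*c2(79,522),.07).round(4))
print('bottle',P(*c2(70,296),.084).round(4),'Ldish',P(*c2(314,73),.02).round(4))
im=cv2.imread('pics/top0.png')
for nm,(x0,y0,x1,y1),z,f in(('spotS',(242,190,265,215),.018,lambda c:c.min(2)>110),('spotL',(374,174,397,198),.02,lambda c:c.min(2)>110)):
    c=im[y0:y1,x0:x1];k=f(c).astype(np.uint8);n,l,s,ce=cv2.connectedComponentsWithStats(k)
    for i in range(1,n): print(nm,s[i],P(*(ce[i]+[x0,y0]),z).round(4))
print('pan',P(487.5,277,.012).round(4), 'bystanders', P(390,297,.035),P(263,250,.05),P(259,317,.034))
E
```

```text
tray [0.4986 0.31  ] [np.float64(79.9), np.float64(-10.3), np.float64(-102.0), np.float64(170.2)] [np.float64(0.118), np.float64(0.187), np.float64(0.117), np.float64(0.183)]
box [ 0.5765 -0.1305] 81.8 83.0 -10.3 -10.0
jar body [0.4481 0.0076] [np.float64(54.1), np.float64(-34.1), np.float64(-126.0), np.float64(147.0)] [np.float64(0.037), np.float64(0.034), np.float64(0.036), np.float64(0.034)] cap [0.4501 0.0086]
bottle [0.5587 0.0063] Ldish [ 0.6875 -0.134 ]
spotS [ 0  0 23  9 96] [0.6881 0.131 ]
spotS [ 6  8  9  8 60] [0.6685 0.1335]
spotS [ 0 16 12  9 40] [0.6477 0.1476]
spotS [18 22  5  3  8] [0.6423 0.113 ]
spotL [22  0  1  1  1] [ 0.7082 -0.1594]
spotL [  4   4  14  13 142] [ 0.688  -0.1339]
pan [ 0.4888 -0.32  ] bystanders [ 0.46079997 -0.12144967] [0.56184668 0.11088309] [0.43871188 0.12465827]
```

```bash
python3 - <<'E'
from h import *
rows((.5765,-.1305,.13),-8,20)
E
```

```text
q7 -0.08
shift in tool axes [-0.5758 -0.5406  0.1013] turn 1.26 len 0.796 t 0.1 open 0.0854
[[[np.float64(-0.0288), np.float64(-0.027), np.float64(0.0051)], np.float64(0.063)], [[np.float64(-0.0304), np.float64(-0.0252), np.float64(0.0051)], np.float64(0.063)], [[np.float64(-0.032), np.float64(-0.0232), np.float64(0.0051)], np.float64(0.063)], [[np.float64(-0.0334), np.float64(-0.0211), np.float64(0.0051)], np.float64(0.063)], [[np.float64(-0.0346), np.float64(-0.019), np.float64(0.0051)], np.float64(0.063)], [[np.float64(-0.0357), np.float64(-0.0168), np.float64(0.0051)], np.float64(0.063)], [[np.float64(-0.0367), np.float64(-0.0145), np.float64(0.0051)], np.float64(0.063)], [[np.float64(-0.0376), np.float64(-0.0122), np.float64(0.0051)], np.float64(0.063)], [[np.float64(-0.0383), np.float64(-0.0098), np.float64(0.0051)], np.float64(0.063)], [[np.float64(-0.0388), np.float64(-0.0073), np.float64(0.0051)], np.float64(0.063)], [[np.float64(-0.0392), np.float64(-0.0049), np.float64(0.0051)], np.float64(0.063)], [[np.float64(-0.0394), np.float64(-0.0024), np.float64(0.0051)], np.float64(0.063)], [[np.float64(-0.0395), np.float64(0.0001), np.float64(0.0051)], np.float64(0.063)], [[np.float64(-0.0394), np.float64(0.0026), np.float64(0.0051)], np.float64(0.063)], [[np.float64(-0.0392), np.float64(0.005), np.float64(0.0051)], np.float64(0.063)], [[np.float64(-0.0388), np.float64(0.0075), np.float64(0.0051)], np.float64(0.063)], [[np.float64(-0.0382), np.float64(0.0099), np.float64(0.0051)], np.float64(0.063)], [[np.float64(-0.0375), np.float64(0.0123), np.float64(0.0051)], np.float64(0.063)], [[np.float64(-0.0367), np.float64(0.0146), np.float64(0.0051)], np.float64(0.063)], [[np.float64(-0.0357), np.float64(0.0169), np.float64(0.0051)], np.float64(0.063)]]
```

Emit:
play_rows:
  increments:
    - [[-0.029, -0.027, 0.005], 0]
    - [[-0.029, -0.027, 0.005], 0]
    - [[-0.029, -0.027, 0.005], 0]
    - [[-0.029, -0.027, 0.005], 0]
    - [[-0.029, -0.027, 0.005], 0]

```text
time: 0.6
ee_pos: [0.366, 0.4211, 0.2057]
eef_rot: [[-0.9, 0.436, -0.0], [0.436, 0.9, -0.001], [0.0, -0.001, -1.0]]
wrist_force: [1.5, 0.6, 0.2]
opening: 0.0853
finger_force: 0.0
```

Emit:
play_rows:
  increments:
    - [[-0.029, -0.027, 0.005], 0]
    - [[-0.029, -0.027, 0.005], 0]
    - [[-0.029, -0.027, 0.005], 0]
    - [[-0.029, -0.027, 0.005], 0]
    - [[-0.029, -0.027, 0.005], 0]

```text
time: 1.1
ee_pos: [0.4376, 0.2366, 0.181]
eef_rot: [[-0.9, 0.436, -0.0], [0.436, 0.9, -0.0], [0.0, -0.0, -1.0]]
wrist_force: [0.2, 0.1, -0.0]
opening: 0.0859
finger_force: 0.0
```

Emit:
play_rows:
  increments:
    - [[-0.029, -0.027, 0.005], 0]
    - [[-0.029, -0.027, 0.005], 0]
    - [[-0.029, -0.027, 0.005], 0]
    - [[-0.029, -0.027, 0.005], 0]
    - [[-0.029, -0.027, 0.005], 0]

```text
time: 1.6
ee_pos: [0.5092, 0.052, 0.1559]
eef_rot: [[-0.9, 0.436, -0.0], [0.436, 0.9, 0.0], [0.0, -0.0, -1.0]]
wrist_force: [0.9, 0.9, -0.0]
opening: 0.0853
finger_force: 0.0
```

Emit:
play_rows:
  increments:
    - [[-0.029, -0.027, 0.005], 0]
    - [[-0.029, -0.027, 0.005], 0]
    - [[-0.029, -0.027, 0.005], 0]
    - [[-0.029, -0.027, 0.005], 0]
    - [[-0.029, -0.027, 0.005], 0]

```text
time: 2.1
ee_pos: [0.581, -0.1325, 0.1307]
eef_rot: [[-0.9, 0.435, -0.001], [0.435, 0.9, 0.0], [0.001, -0.0, -1.0]]
wrist_force: [0.6, 0.5, 0.5]
opening: 0.0853
finger_force: 0.0
```

Emit:
play_rows:
  increments:
    - [[0, 0, 0], 0.14]
    - [[0, 0, 0], 0.14]
    - [[0, 0, 0], 0.14]
    - [[0, 0, 0], 0.14]
    - [[0, 0, 0], 0.14]

```text
time: 2.6
ee_pos: [0.5805, -0.131, 0.1308]
eef_rot: [[-0.402, 0.915, -0.001], [0.915, 0.402, 0.0], [0.001, -0.001, -1.0]]
wrist_force: [-0.1, 0.1, -0.2]
opening: 0.0853
finger_force: 0.0
```

Emit:
play_rows:
  increments:
    - [[0, 0, 0], 0.14]
    - [[0, 0, 0], 0.14]
    - [[0, 0, 0], 0.14]
    - [[0, 0, 0], 0.14]
    - [[0, 0, 0], 0]

```text
time: 3.1
ee_pos: [0.5806, -0.1308, 0.1308]
eef_rot: [[0.139, 0.99, -0.001], [0.99, -0.139, -0.0], [-0.0, -0.001, -1.0]]
wrist_force: [-0.1, -0.2, -0.1]
opening: 0.0852
finger_force: 0.0
```

```bash
python3 - <<'E'
from h import *
rows((.5765,-.1305,.13),-8)
t=capture('top');s=capture('scene')
cv2.imwrite('pics/a.png',cv2.convertScaleAbs(np.hstack([cv2.resize(t[150:350,280:480],(400,400)),cv2.resize(s[130:330,160:360],(400,400))])[:,:,::-1],alpha=1.4))
E
```

```text
q7 0.3
shift in tool axes [-0.0002 -0.0041  0.0008] turn 0.0 len 0.004 t 3.1 open 0.0852
```

View pics/a.png

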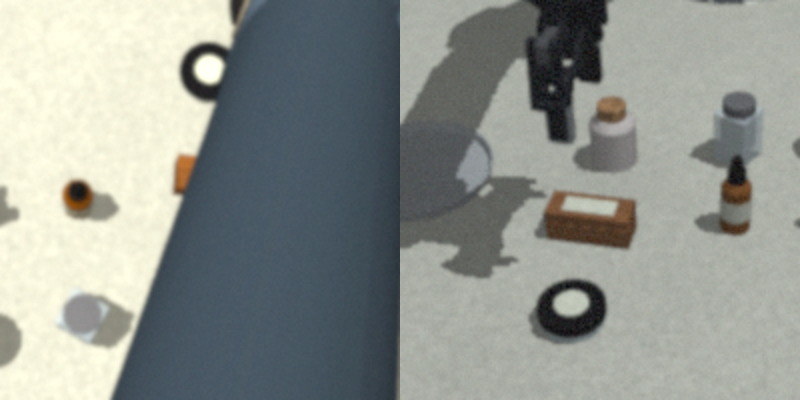

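Emit:
play_rows:
  increments:
    - [[0, -0.004, 0.03], 0]
    - [[0, 0, 0.03], 0]
    - [[0, 0, 0.03], 0]
    - [[0, 0, 0.022], 0]
    - [[0, 0, 0.01], 0]
  gripper: 85

```text
time: 3.7
ee_pos: [0.5755, -0.1301, 0.0071]
eef_rot: [[0.138, 0.99, -0.003], [0.99, -0.138, 0.001], [0.001, -0.004, -1.0]]
wrist_force: [-0.2, -0.8, 1.1]
opening: 0.0725
finger_force: 0.0
```

Emit:
play_rows:
  increments:
    - [[0, 0, 0], 0]
    - [[0, 0, 0], 0]
    - [[0, 0, 0], 0]
    - [[0, 0, 0], 0]
    - [[0, 0, 0], 0]
  gripper: 15
  grip_force: 40

```text
time: 4.2
ee_pos: [0.578, -0.1309, 0.0107]
eef_rot: [[0.139, 0.99, 0.003], [0.99, -0.139, -0.0], [0.0, 0.003, -1.0]]
wrist_force: [-0.3, 0.2, 6.7]
opening: 0.0332
finger_force: 41.7
```

Emit:
play_rows:
  increments:
    - [[0, 0, 0], 0]
    - [[0, 0, 0], 0]
    - [[0, 0, 0], 0]

```text
time: 4.5
ee_pos: [0.5781, -0.1309, 0.0107]
eef_rot: [[0.139, 0.99, 0.003], [0.99, -0.139, -0.0], [0.0, 0.003, -1.0]]
wrist_force: [-0.3, -0.4, 6.2]
opening: 0.0331
finger_force: 41.8
```

Emit:
play_rows:
  increments:
    - [[0, 0, -0.01], 0]
    - [[0, 0, -0.03], 0]
    - [[0, 0, -0.04], 0]
    - [[0, 0, -0.04], 0]
    - [[0, 0, -0.02], 0]

```text
time: 5.0
ee_pos: [0.578, -0.1311, 0.1531]
eef_rot: [[0.14, 0.99, 0.005], [0.99, -0.14, -0.0], [0.0, 0.005, -1.0]]
wrist_force: [0.6, -0.5, -1.1]
opening: 0.0331
finger_force: 40.9
```

Emit:
play_rows:
  increments:
    - [[0.02, -0.004, 0], 0]
    - [[0.042, -0.008, 0], 0]
    - [[0.042, -0.008, 0], 0]
    - [[0.042, -0.008, 0], 0]
    - [[0.042, -0.008, 0], 0]

```text
time: 5.5
ee_pos: [0.5667, 0.0623, 0.1497]
eef_rot: [[0.14, 0.99, -0.0], [0.99, -0.14, 0.0], [0.0, -0.0, -1.0]]
wrist_force: [1.6, 1.0, -1.0]
opening: 0.0335
finger_force: 40.9
```

Emit:
play_rows:
  increments:
    - [[0.042, -0.008, 0], 0]
    - [[0.042, -0.008, 0], 0]
    - [[0.042, -0.008, 0], 0]
    - [[0.042, -0.008, 0], 0]
    - [[0.042, -0.008, 0], 0]

```text
time: 6.0
ee_pos: [0.5563, 0.2758, 0.1497]
eef_rot: [[0.139, 0.99, -0.0], [0.99, -0.139, 0.0], [-0.0, -0.0, -1.0]]
wrist_force: [0.6, 0.1, -1.3]
opening: 0.0336
finger_force: 40.9
```

Emit:
play_rows:
  increments:
    - [[0.025, -0.003, 0], 0.035]
    - [[0, 0, 0], 0]
    - [[0, 0, 0], 0]

```text
time: 6.3
ee_pos: [0.5571, 0.2993, 0.1493]
eef_rot: [[0.173, 0.985, -0.001], [0.985, -0.173, -0.001], [-0.001, -0.0, -1.0]]
wrist_force: [0.3, -0.6, -0.8]
opening: 0.0333
finger_force: 40.9
```

```bash
python3 - <<'E'
from h import *
rows((.5587,.2994,.14),-10)
t=capture('top');s=capture('scene')
cv2.imwrite('pics/b.png',cv2.convertScaleAbs(np.hstack([cv2.resize(t[200:360,100:260],(400,400)),cv2.resize(s[130:290,390:550],(400,400))])[:,:,::-1],alpha=1.4))
E
```

```text
q7 -0.47
shift in tool axes [0.0004 0.0016 0.0093] turn 0.001 len 0.009 t 6.3 open 0.0333
```

View pics/b.png

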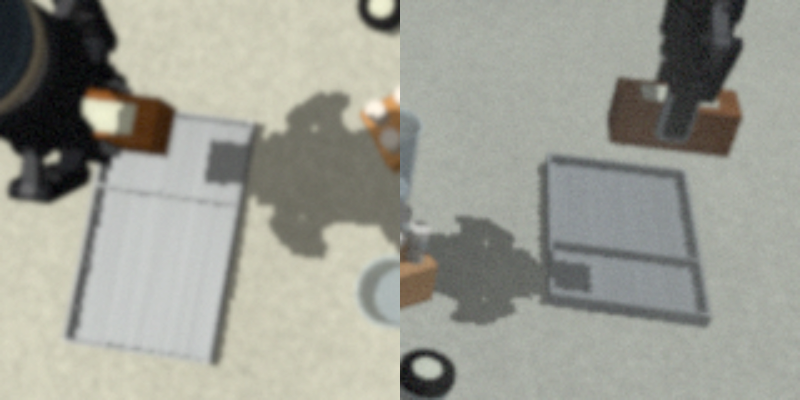

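```bash
python3 - <<'E'
from h import *
T=np.array([pt('scene',*p,.012) for p in [(448.8,192.8),(504,198.8),(514,258),(448.8,250)]]);print(T.round(3),T.mean(0).round(4))
m=[pt('scene',390+u/2.5,130+v/2.5,.012).round(4) for u,v in [(154,247),(294,262)]];print(m,np.mean(m,0))
E
```

```text
[[0.404 0.273]
 [0.422 0.388]
 [0.608 0.352]
 [0.59  0.235]] [0.5059 0.3121]
[array([0.5271, 0.2533]), array([0.5422, 0.3601])] [0.53465 0.3067 ]
```

Emit:
play_rows:
  increments:
    - [[0.002, 0.005, 0.03], 0]
    - [[0, 0, 0.035], 0]
    - [[0, 0, 0.035], 0]
    - [[0, 0, 0.022], 0]
    - [[0, 0, 0.006], 0]

```text
time: 6.9
ee_pos: [0.5615, 0.2976, 0.0189]
eef_rot: [[0.177, 0.984, -0.004], [0.984, -0.177, -0.003], [-0.004, -0.004, -1.0]]
wrist_force: [0.2, -0.4, -0.8]
opening: 0.0334
finger_force: 40.9
```

Emit:
play_rows:
  increments:
    - [[0, 0, 0.002], 0]
    - [[0, 0, 0.001], 0]
    - [[0, 0, 0], 0]

```text
time: 7.2
ee_pos: [0.564, 0.3006, 0.0198]
eef_rot: [[0.175, 0.985, 0.002], [0.985, -0.175, 0.001], [0.002, 0.002, -1.0]]
wrist_force: [0.2, 0.5, -0.3]
opening: 0.0332
finger_force: 40.9
```

Emit:
play_rows:
  increments:
    - [[0, -0.001, 0.003], 0]
    - [[0, 0, 0.002], 0]
    - [[0, 0, 0], 0]
    - [[0, 0, 0], 0]

```text
time: 7.6
ee_pos: [0.5621, 0.301, 0.0138]
eef_rot: [[0.174, 0.985, 0.0], [0.985, -0.174, 0.001], [0.001, 0.0, -1.0]]
wrist_force: [-0.9, 1.1, 1.9]
opening: 0.0332
finger_force: 41.2
```

Emit:
play_rows:
  increments:
    - [[0, 0, 0], 0]
    - [[0, 0, 0], 0]
    - [[0, 0, 0], 0]
  gripper: 50

```text
time: 7.9
ee_pos: [0.5619, 0.3004, 0.0132]
eef_rot: [[0.174, 0.985, -0.0], [0.985, -0.174, -0.0], [-0.0, -0.0, -1.0]]
wrist_force: [0.4, -0.9, -0.2]
opening: 0.0424
finger_force: 0.0
```

Emit:
play_rows:
  increments:
    - [[0, 0, -0.01], 0]
    - [[0, 0, -0.03], 0]
    - [[0, 0, -0.04], 0]
    - [[0, 0, -0.04], 0]
    - [[0, 0, -0.02], 0]

```text
time: 8.4
ee_pos: [0.5639, 0.3009, 0.1579]
eef_rot: [[0.175, 0.985, 0.005], [0.985, -0.175, 0.003], [0.004, 0.005, -1.0]]
wrist_force: [0.7, 0.4, -0.3]
opening: 0.0424
finger_force: 0.0
```

```bash
python3 - <<'E'
from h import *
rows((.5607,.0063,.16),-10)
E
```

```text
q7 -0.47
shift in tool axes [-0.2906  0.0484 -0.003 ] turn -0.001 len 0.295 t 8.4 open 0.0424
```

Emit:
play_rows:
  increments:
    - [[-0.0415, 0.007, 0], 0]
    - [[-0.0415, 0.007, 0], 0]
    - [[-0.0415, 0.007, 0], 0]
    - [[-0.0415, 0.007, 0], 0]
    - [[-0.0415, 0.007, 0], 0]
  gripper: 100

```text
time: 8.9
ee_pos: [0.5602, 0.0884, 0.1542]
eef_rot: [[0.174, 0.985, 0.001], [0.985, -0.174, 0.001], [0.001, 0.001, -1.0]]
wrist_force: [0.3, -0.8, -0.3]
opening: 0.0854
finger_force: 0.0
```

Emit:
play_rows:
  increments:
    - [[-0.0415, 0.007, 0], 0]
    - [[-0.0415, 0.007, 0], 0]
    - [[0, 0, 0], 0]
    - [[0, 0, 0], 0]

```text
time: 9.3
ee_pos: [0.5597, 0.0046, 0.154]
eef_rot: [[0.177, 0.984, 0.001], [0.984, -0.177, 0.0], [0.001, 0.001, -1.0]]
wrist_force: [-0.8, -0.1, -0.2]
opening: 0.0853
finger_force: 0.0
```

```bash
python3 - <<'E'
from h import *
rows((.5607,.0063,.16),-10)
t=capture('top');s=capture('scene')
cv2.imwrite('pics/c.png',cv2.convertScaleAbs(np.hstack([cv2.resize(t[200:360,100:260],(400,400)),cv2.resize(s[150:290,370:510],(400,400))])[:,:,::-1],alpha=1.4))
m=((s.max(2)<60)[230:300,380:420]).astype(np.uint8)
c=s[150:260,300:360];cv2.imwrite('pics/d.png',cv2.convertScaleAbs(cv2.resize(np.hstack([c,t[200:310,280:340]]),None,fx=5,fy=5,interpolation=2)[:,:,::-1],alpha=1.4))
E
```

```text
q7 0.0
shift in tool axes [ 0.0019  0.0007 -0.006 ] turn -0.004 len 0.006 t 9.3 open 0.0853
```

View pics/c.png

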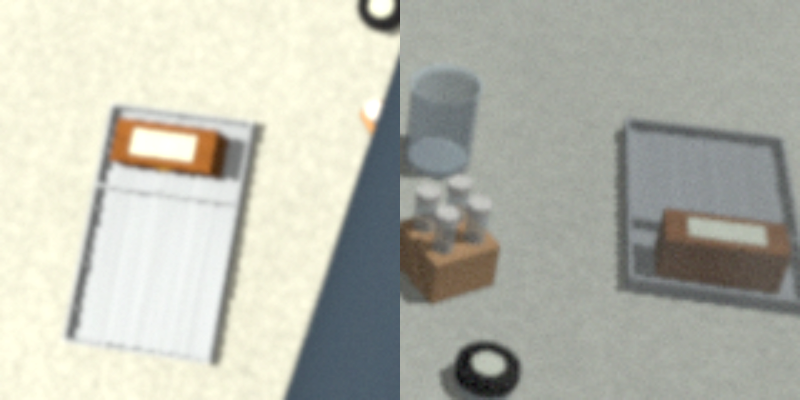

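View pics/d.png

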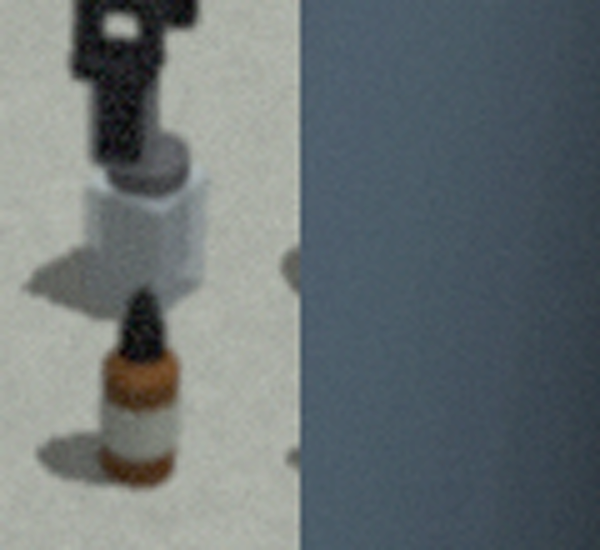

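```bash
python3 - <<'E'
from h import *
print(pt('scene',327.7,247.2,0),pt('scene',328.2,207.5,.084), pt('scene',300+(148)/5,150+158/5,.07))
c=[(85,190),(205,180),(150,215)]
print([pt('scene',300+u/5,150+v/5,.058).round(4) for u,v in c])
rows((.5607,.007,.02),-10)
E
```

```text
[0.57531908 0.00807577] [0.56038079 0.00668384] [0.45529245 0.01029379]
[array([ 0.4614, -0.0149]), array([0.4526, 0.0339]), array([0.478 , 0.0113])]
q7 0.0
shift in tool axes [-0.0002  0.0009  0.1336] turn 0.001 len 0.134 t 9.4 open 0.0853
```

Emit:
play_rows:
  increments:
    - [[0, 0.001, 0.025], 0]
    - [[0, 0, 0.035], 0]
    - [[0, 0, 0.035], 0]
    - [[0, 0, 0.028], 0]
    - [[0, 0, 0.01], 0]

```text
time: 9.9
ee_pos: [0.5587, 0.0079, 0.0176]
eef_rot: [[0.171, 0.985, -0.005], [0.985, -0.171, 0.0], [-0.001, -0.005, -1.0]]
wrist_force: [-0.7, 0.1, -0.4]
opening: 0.0853
finger_force: 0.0
```

Emit:
play_rows:
  increments:
    - [[0, 0, 0], 0]
    - [[0, 0, 0], 0]
    - [[0, 0, 0], 0]
    - [[0, 0, 0], 0]
    - [[0, 0, 0], 0]
  gripper: 15
  grip_force: 30

```text
time: 10.4
ee_pos: [0.5618, 0.006, 0.0218]
eef_rot: [[0.174, 0.985, 0.003], [0.985, -0.174, 0.001], [0.001, 0.003, -1.0]]
wrist_force: [0.4, -0.1, 6.3]
opening: 0.0288
finger_force: 29.5
```

Emit:
play_rows:
  increments:
    - [[0, 0, 0], 0]
    - [[0, 0, 0], 0]
    - [[0, 0, 0], 0]

```text
time: 10.7
ee_pos: [0.5618, 0.006, 0.0218]
eef_rot: [[0.174, 0.985, 0.003], [0.985, -0.174, 0.001], [0.001, 0.002, -1.0]]
wrist_force: [-0.0, 1.0, 6.9]
opening: 0.0293
finger_force: 29.5
```

Emit:
play_rows:
  increments:
    - [[0, 0, -0.01], 0]
    - [[0, 0, -0.03], 0]
    - [[0, 0, -0.04], 0]
    - [[0, 0, -0.03], 0]
    - [[0, 0, -0.015], 0]

```text
time: 11.2
ee_pos: [0.5618, 0.0055, 0.1484]
eef_rot: [[0.175, 0.985, 0.004], [0.985, -0.175, 0.001], [0.002, 0.004, -1.0]]
wrist_force: [0.6, -0.6, -0.7]
opening: 0.0291
finger_force: 29.8
```

Emit:
play_rows:
  increments:
    - [[0.018, -0.008, 0], 0]
    - [[0.035, -0.016, 0], 0]
    - [[0.035, -0.016, 0], 0]
    - [[0.035, -0.016, 0], 0]
    - [[0.035, -0.016, 0], 0]

```text
time: 11.7
ee_pos: [0.516, 0.1751, 0.1449]
eef_rot: [[0.174, 0.985, -0.001], [0.985, -0.174, -0.0], [-0.001, -0.001, -1.0]]
wrist_force: [0.7, 0.7, -1.0]
opening: 0.029
finger_force: 29.8
```

Emit:
play_rows:
  increments:
    - [[0.035, -0.016, 0], 0]
    - [[0.035, -0.016, 0], 0]
    - [[0.035, -0.016, 0], 0]
    - [[0.035, -0.016, 0], 0]
    - [[0.02, -0.0085, 0], 0]

```text
time: 12.2
ee_pos: [0.4713, 0.3477, 0.1446]
eef_rot: [[0.17, 0.986, -0.002], [0.986, -0.17, 0.0], [0.0, -0.002, -1.0]]
wrist_force: [1.0, 0.5, -0.8]
opening: 0.029
finger_force: 29.8
```

Emit:
play_rows:
  increments:
    - [[0, 0, 0], 0]
    - [[0, 0, 0], 0]

```text
time: 12.4
ee_pos: [0.4732, 0.3435, 0.1447]
eef_rot: [[0.173, 0.985, -0.001], [0.985, -0.173, -0.002], [-0.002, -0.001, -1.0]]
wrist_force: [0.3, -0.3, -0.7]
opening: 0.0288
finger_force: 29.8
```

```bash
python3 - <<'E'
from h import *
rows((.475,.344,.026),-10)
E
```

```text
q7 -0.62
shift in tool axes [0.001  0.0018 0.1187] turn 0.0 len 0.119 t 12.4 open 0.0288
```

Emit:
play_rows:
  increments:
    - [[0.001, 0.002, 0.025], 0]
    - [[0, 0, 0.035], 0]
    - [[0, 0, 0.035], 0]
    - [[0, 0, 0.015], 0]
    - [[0, 0, 0.006], 0]

```text
time: 12.9
ee_pos: [0.4756, 0.3426, 0.0279]
eef_rot: [[0.176, 0.984, -0.002], [0.984, -0.176, -0.003], [-0.003, -0.002, -1.0]]
wrist_force: [0.4, -0.0, 0.2]
opening: 0.0289
finger_force: 29.8
```

Emit:
play_rows:
  increments:
    - [[0, 0, 0.001], 0]
    - [[0, 0, 0], 0]
    - [[0, 0, 0], 0]

```text
time: 13.2
ee_pos: [0.4768, 0.3453, 0.0298]
eef_rot: [[0.174, 0.985, 0.002], [0.985, -0.174, 0.002], [0.002, 0.002, -1.0]]
wrist_force: [0.9, 0.4, -0.2]
opening: 0.0292
finger_force: 29.8
```

Emit:
play_rows:
  increments:
    - [[0, 0, 0.003], 0]
    - [[0, 0, 0.001], 0]
    - [[0, 0, 0], 0]
    - [[0, 0, 0], 0]

```text
time: 13.6
ee_pos: [0.476, 0.3451, 0.0248]
eef_rot: [[0.174, 0.985, 0.0], [0.985, -0.174, 0.001], [0.001, 0.0, -1.0]]
wrist_force: [-0.8, 0.5, 2.3]
opening: 0.0288
finger_force: 30.1
```

Emit:
play_rows:
  increments:
    - [[0, 0, 0], 0]
    - [[0, 0, 0], 0]
    - [[0, 0, 0], 0]
  gripper: 60

```text
time: 13.9
ee_pos: [0.4757, 0.3446, 0.0241]
eef_rot: [[0.174, 0.985, -0.0], [0.985, -0.174, -0.0], [-0.0, -0.0, -1.0]]
wrist_force: [-0.1, 0.3, 0.0]
opening: 0.0515
finger_force: 0.0
```

Emit:
play_rows:
  increments:
    - [[0, 0, -0.01], 0]
    - [[0, 0, -0.03], 0]
    - [[0, 0, -0.04], 0]
    - [[0, 0, -0.04], 0]
    - [[0, 0, -0.015], 0]

```text
time: 14.4
ee_pos: [0.478, 0.3456, 0.164]
eef_rot: [[0.175, 0.985, 0.005], [0.985, -0.175, 0.005], [0.006, 0.004, -1.0]]
wrist_force: [1.0, 1.1, -0.2]
opening: 0.0509
finger_force: 0.0
```

```bash
python3 - <<'E'
from h import *
rows((.4525,.0095,.15),-35)
s=capture('scene');t=capture('top')
c=s[150:260,290:360];cv2.imwrite('pics/e.png',cv2.convertScaleAbs(cv2.resize(np.hstack([c,t[240:350,280:360]]),None,fx=5,fy=5,interpolation=2)[:,:,::-1],alpha=1.6))
E
```

```text
q7 -0.63
shift in tool axes [-0.3355  0.0336  0.0122] turn 0.435 len 0.337 t 14.4 open 0.0509
```

View pics/e.png

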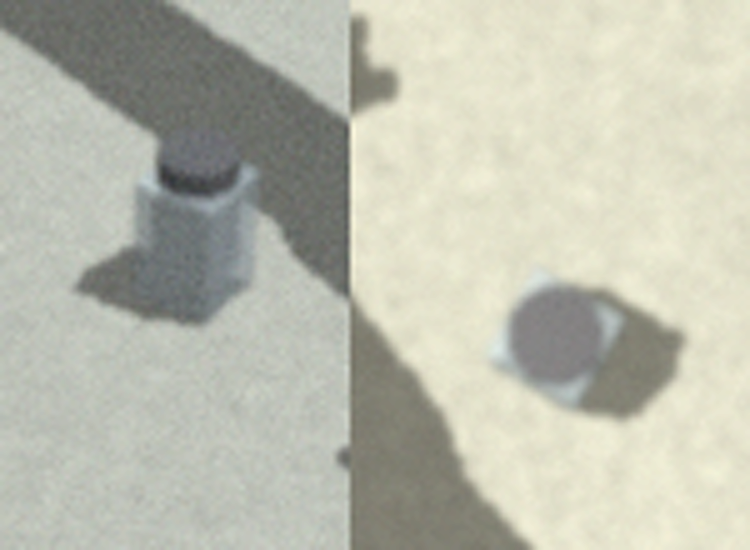

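```bash
python3 - <<'E'
from h import *
ang=lambda d:round(np.degrees(np.arctan2(d[1],d[0])),1)
J=np.array([pt('top',279.6+(u-350)/5,239.6+v/5,.058) for u,v in[(540,268),(623,320),(575,405),(490,355)]])
print(J.mean(0),[ang(J[i]-J[(i+1)%4]) for i in range(4)],pt('top',279.6+206/5,239.6+335/5,.07))
S=lambda u,v,z:pt('scene',289.6+u/5,149.6+v/5,z)
a=[S(140,187,.058),S(205,212,.058),S(258,172,.058)];print(np.round(a,4),ang(a[1]-a[0]),ang(a[1]-a[2]),(a[0]+a[2])/2,S(198,153,.07))
print(S(205,325,0))
E
```

```text
[0.44876861 0.00862824] [np.float64(54.5), np.float64(-33.3), np.float64(-123.7), np.float64(146.7)] [0.44859589 0.00899441]
[[ 0.4578 -0.0137]
 [ 0.4745  0.0125]
 [ 0.4454  0.0345]] 57.6 -37.1 [0.45159267 0.01039241] [0.45026609 0.0095135 ]
[0.47364707 0.01440814]
```

Emit:
play_rows:
  increments:
    - [[-0.042, 0.004, 0], 0]
    - [[-0.042, 0.004, 0], 0]
    - [[-0.042, 0.004, 0], 0]
    - [[-0.042, 0.004, 0], 0]
    - [[-0.042, 0.004, 0], 0]
  gripper: 100

```text
time: 15.0
ee_pos: [0.4574, 0.1326, 0.1579]
eef_rot: [[0.174, 0.985, -0.003], [0.985, -0.174, -0.001], [-0.002, -0.002, -1.0]]
wrist_force: [1.2, -0.5, 0.4]
opening: 0.0854
finger_force: 0.0
```

Emit:
play_rows:
  increments:
    - [[-0.042, 0.004, 0], 0]
    - [[-0.042, 0.004, 0], 0]
    - [[-0.042, 0.003, 0], 0.145]
    - [[0, 0, 0], 0.145]
    - [[0, 0, 0], 0.145]

```text
time: 15.5
ee_pos: [0.4464, 0.0068, 0.1582]
eef_rot: [[0.581, 0.814, -0.003], [0.814, -0.581, -0.0], [-0.002, -0.002, -1.0]]
wrist_force: [-0.2, 0.2, 0.3]
opening: 0.0857
finger_force: 0.0
```

Emit:
play_rows:
  increments:
    - [[0, 0, 0], 0]
    - [[0, 0, 0], 0]

```text
time: 15.7
ee_pos: [0.4471, 0.0087, 0.1584]
eef_rot: [[0.57, 0.822, -0.002], [0.822, -0.57, -0.001], [-0.002, -0.001, -1.0]]
wrist_force: [0.3, -0.1, -0.3]
opening: 0.0856
finger_force: 0.0
```

```bash
python3 - <<'E'
from h import *
rows((.45,.0093,.022),-35)
E
```

```text
q7 -0.49
shift in tool axes [0.0024 0.0022 0.1364] turn 0.004 len 0.136 t 15.7 open 0.0856
```

Emit:
play_rows:
  increments:
    - [[0.0025, 0.002, 0.025], 0]
    - [[0, 0, 0.035], 0]
    - [[0, 0, 0.035], 0]
    - [[0, 0, 0.03], 0]
    - [[0, 0, 0.011], 0]

```text
time: 16.2
ee_pos: [0.4487, 0.0096, 0.0206]
eef_rot: [[0.571, 0.821, -0.006], [0.821, -0.571, -0.001], [-0.004, -0.004, -1.0]]
wrist_force: [-0.7, -0.2, -0.6]
opening: 0.0853
finger_force: 0.0
```

Emit:
play_rows:
  increments:
    - [[0, 0, 0], 0]
    - [[0, 0, 0], 0]
    - [[0, 0, 0], 0]
    - [[0, 0, 0], 0]
    - [[0, 0, 0], 0]
  gripper: 20
  grip_force: 40

```text
time: 16.7
ee_pos: [0.452, 0.0097, 0.0246]
eef_rot: [[0.572, 0.82, 0.003], [0.82, -0.572, 0.001], [0.002, 0.001, -1.0]]
wrist_force: [-0.0, 0.1, 6.1]
opening: 0.0372
finger_force: 40.9
```

Emit:
play_rows:
  increments:
    - [[0, 0, 0], 0]
    - [[0, 0, 0], 0]
    - [[0, 0, 0], 0]

```text
time: 17.0
ee_pos: [0.452, 0.0097, 0.0246]
eef_rot: [[0.572, 0.82, 0.003], [0.82, -0.572, 0.001], [0.002, 0.001, -1.0]]
wrist_force: [-1.2, 0.9, 6.2]
opening: 0.0374
finger_force: 41.0
```

Emit:
play_rows:
  increments:
    - [[0, 0, -0.01], 0]
    - [[0, 0, -0.03], 0]
    - [[0, 0, -0.04], 0]
    - [[0, 0, -0.035], 0]
    - [[0, 0, -0.015], 0]

```text
time: 17.5
ee_pos: [0.4524, 0.0092, 0.1567]
eef_rot: [[0.573, 0.819, 0.005], [0.819, -0.573, 0.002], [0.005, 0.003, -1.0]]
wrist_force: [-0.3, 0.1, -1.7]
opening: 0.0375
finger_force: 40.5
```

Emit:
play_rows:
  increments:
    - [[0.017, -0.011, 0], 0]
    - [[0.034, -0.0215, 0], 0]
    - [[0.034, -0.0215, 0], 0]
    - [[0.034, -0.0215, 0], 0]
    - [[0.034, -0.0215, 0], 0]

```text
time: 18.0
ee_pos: [0.4588, 0.1918, 0.1542]
eef_rot: [[0.573, 0.82, 0.001], [0.82, -0.573, 0.001], [0.001, 0.0, -1.0]]
wrist_force: [1.2, 0.3, -0.9]
opening: 0.0377
finger_force: 40.5
```

Emit:
play_rows:
  increments:
    - [[0.034, -0.0215, 0], 0]
    - [[0.034, -0.0215, 0], 0]
    - [[0.017, -0.009, 0], 0]
    - [[0, 0, 0], -0.11]
    - [[0, 0, 0], -0.11]

```text
time: 18.5
ee_pos: [0.465, 0.2898, 0.1536]
eef_rot: [[0.375, 0.927, 0.0], [0.927, -0.375, -0.001], [-0.001, 0.001, -1.0]]
wrist_force: [0.1, 0.6, -0.9]
opening: 0.0378
finger_force: 40.5
```

Emit:
play_rows:
  increments:
    - [[0, 0, 0], -0.11]
    - [[0, 0, 0], -0.105]
    - [[0, 0, 0], 0]
    - [[0, 0, 0], 0]

```text
time: 18.9
ee_pos: [0.4653, 0.289, 0.1537]
eef_rot: [[0.177, 0.984, 0.0], [0.984, -0.177, 0.0], [0.0, 0.0, -1.0]]
wrist_force: [0.1, 0.7, -1.2]
opening: 0.0374
finger_force: 40.4
```

```bash
python3 - <<'E'
from h import *
rows((.465,.289,.03),-10)
t=capture('top');s=capture('scene')
cv2.imwrite('pics/f.png',cv2.convertScaleAbs(np.hstack([cv2.resize(t[200:360,100:260],(400,400)),cv2.resize(s[130:290,390:550],(400,400))])[:,:,::-1],alpha=1.4))
E
```

```text
q7 -0.57
shift in tool axes [-1.000e-04 -3.000e-04  1.237e-01] turn -0.004 len 0.124 t 18.9 open 0.0374
```

View pics/f.png

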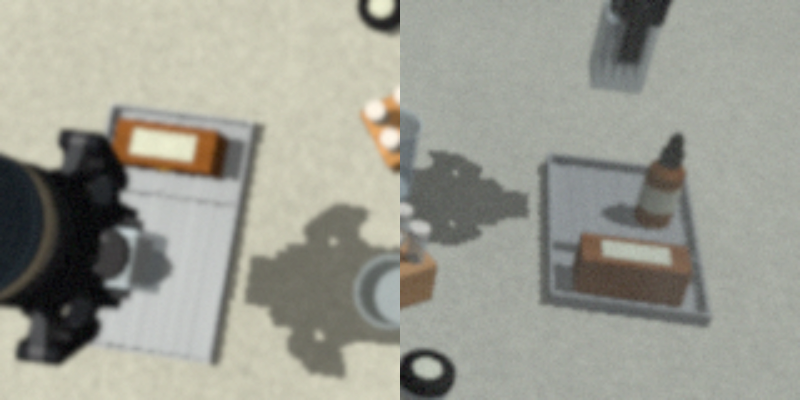

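Emit:
play_rows:
  increments:
    - [[0, 0, 0.025], 0]
    - [[0, 0, 0.035], 0]
    - [[0, 0, 0.035], 0]
    - [[0, 0, 0.02], 0]
    - [[0, 0, 0.007], 0]

```text
time: 19.5
ee_pos: [0.4638, 0.2889, 0.0292]
eef_rot: [[0.175, 0.985, -0.003], [0.985, -0.175, -0.003], [-0.003, -0.003, -1.0]]
wrist_force: [-0.2, -0.1, -1.4]
opening: 0.0375
finger_force: 40.4
```

Emit:
play_rows:
  increments:
    - [[0, 0, 0.002], 0]
    - [[0, 0, 0.001], 0]
    - [[0, 0, 0], 0]
    - [[0, 0, 0], 0]

```text
time: 19.9
ee_pos: [0.4658, 0.2903, 0.0294]
eef_rot: [[0.174, 0.985, 0.002], [0.985, -0.174, 0.001], [0.002, 0.001, -1.0]]
wrist_force: [-0.4, -0.4, -1.0]
opening: 0.0376
finger_force: 40.4
```

Emit:
play_rows:
  increments:
    - [[0, 0, 0.002], 0]
    - [[0, 0, 0.001], 0]
    - [[0, 0, 0], 0]
    - [[0, 0, 0], 0]

```text
time: 20.3
ee_pos: [0.4658, 0.2903, 0.0276]
eef_rot: [[0.174, 0.985, 0.001], [0.985, -0.174, 0.002], [0.002, 0.0, -1.0]]
wrist_force: [-4.1, -2.6, 15.6]
opening: 0.0378
finger_force: 42.5
```

Emit:
play_rows:
  increments:
    - [[0, 0, 0], 0]
    - [[0, 0, 0], 0]
    - [[0, 0, 0], 0]
  gripper: 65

```text
time: 20.6
ee_pos: [0.4652, 0.2899, 0.0253]
eef_rot: [[0.174, 0.985, 0.0], [0.985, -0.174, 0.0], [0.0, 0.0, -1.0]]
wrist_force: [1.3, 0.1, 0.5]
opening: 0.0556
finger_force: 0.0
```

Emit:
play_rows:
  increments:
    - [[0, 0, -0.01], 0]
    - [[0, 0, -0.03], 0]
    - [[0, 0, -0.04], 0]
    - [[0, 0, -0.035], 0]
    - [[0, 0, -0.015], 0]

```text
time: 21.1
ee_pos: [0.4669, 0.2904, 0.1592]
eef_rot: [[0.175, 0.985, 0.004], [0.985, -0.175, 0.004], [0.004, 0.004, -1.0]]
wrist_force: [-0.1, -0.1, -0.6]
opening: 0.0561
finger_force: 0.0
```

```bash
python3 - <<'E'
from h import *
rows((.689,-.134,.13),-10)
t=capture('top');s=capture('scene')
for n,im,b,z in(('top',t,(374,174,397,198),.02),('scene',s,(235,272,256,292),.02),('top',t,(244,194,262,211),.018),('scene',s,(390,268,411,289),.018)):
    x0,y0,x1,y1=b;k=(im[y0:y1,x0:x1].min(2)>105).astype(np.uint8);N,l,st,ce=cv2.connectedComponentsWithStats(k)
    for i in range(1,N):
        if st[i][4]>15 and st[i][0]>0 and st[i][1]>0:print(n,st[i],pt(n,*(ce[i]+[x0,y0]),z).round(4))
# pan: edges along rays from centre in each view
cv2.imwrite('pics/g.png',cv2.convertScaleAbs(np.hstack([cv2.resize(t[225:325,440:540],(400,400),interpolation=2),cv2.resize(s[165:265,117:217],(400,400),interpolation=2)])[:,:,::-1],alpha=1.4))
E
```

```text
q7 -0.56
shift in tool axes [-0.3792  0.2927  0.0286] turn -0.001 len 0.48 t 21.1 open 0.0561
top [  4   4  14  14 155] [ 0.6879 -0.1339]
scene [  2   3  17  13 159] [ 0.6877 -0.1337]
top [ 4  3  9 10 69] [0.6684 0.1336]
scene [ 6  5 10  8 63] [0.6683 0.134 ]
```

View pics/g.png

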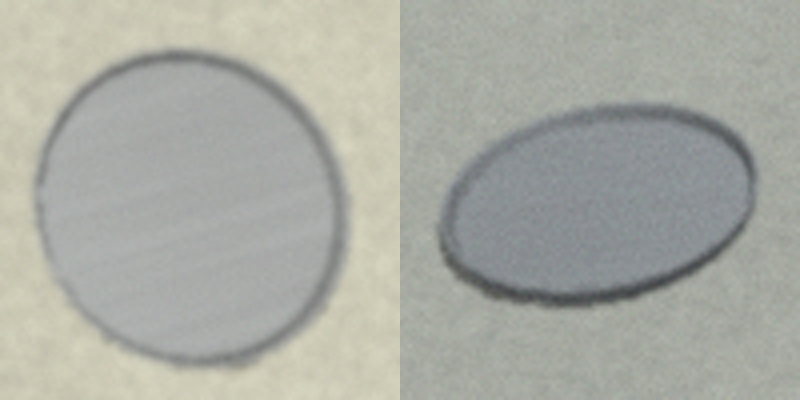

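```bash
python3 - <<'E'
from h import *
from scipy.optimize import least_squares
A=[pt('top',439.6+u/4,224.6+v/4,.012) for u,v in[(35,200),(175,50),(345,215),(200,362),(82,95),(300,105),(85,310),(310,310)]]
B=[pt('scene',116.6+(u-400)/4,164.6+v/4,.012) for u,v in[(439,222),(757,180),(630,104),(575,296),(500,140),(725,125),(480,278),(690,262)]]
for P in(A,B):
    P=np.array(P);r=least_squares(lambda q:np.hypot(*(P-q[:2]).T)-q[2],[.49,-.32,.08]);print(r.x.round(4),(r.fun*1000).round(1))
E
```

```text
[ 0.4916 -0.3205  0.0765] [ 1.3  0.7  0.4  0.2 -1.8  0.2 -0.2 -0.8]
[ 0.4939 -0.321   0.0791] [-0.2 -0.4  0.2  0.9 -0.3  0.6 -0.  -0.7]
```

Emit:
play_rows:
  increments:
    - [[-0.017, 0.013, 0], 0]
    - [[-0.034, 0.0265, 0], 0]
    - [[-0.034, 0.0265, 0], 0]
    - [[-0.034, 0.0265, 0], 0]
    - [[-0.034, 0.0265, 0], 0]
  gripper: 100

```text
time: 21.7
ee_pos: [0.5554, 0.1169, 0.1541]
eef_rot: [[0.174, 0.985, -0.002], [0.985, -0.174, -0.001], [-0.001, -0.002, -1.0]]
wrist_force: [-0.1, -0.1, -0.2]
opening: 0.0854
finger_force: 0.0
```

Emit:
play_rows:
  increments:
    - [[-0.034, 0.0265, 0], 0]
    - [[-0.034, 0.0265, 0], 0]
    - [[-0.034, 0.0265, 0], 0]
    - [[-0.034, 0.0265, 0], 0]
    - [[-0.034, 0.0265, 0], 0]

```text
time: 22.2
ee_pos: [0.6563, -0.0734, 0.1536]
eef_rot: [[0.174, 0.985, -0.003], [0.985, -0.174, 0.0], [-0.0, -0.003, -1.0]]
wrist_force: [1.0, -0.1, 0.6]
opening: 0.0854
finger_force: 0.0
```

Emit:
play_rows:
  increments:
    - [[-0.034, 0.0265, 0.01], 0]
    - [[-0.022, 0.0147, 0.02], 0]
    - [[0, 0, 0], 0]
    - [[0, 0, 0], 0]

```text
time: 22.6
ee_pos: [0.6862, -0.1345, 0.1232]
eef_rot: [[0.175, 0.984, -0.004], [0.984, -0.175, 0.001], [0.0, -0.004, -1.0]]
wrist_force: [0.4, 1.4, 0.4]
opening: 0.085
finger_force: 0.0
```

```bash
python3 - <<'E'
from h import *
rows((.6878,-.1338,.004),-10)
E
```

```text
q7 0.27
shift in tool axes [0.001  0.0019 0.1192] turn -0.002 len 0.119 t 22.6 open 0.085
```

Emit:
play_rows:
  increments:
    - [[0.001, 0.002, 0.025], 0]
    - [[0, 0, 0.035], 0]
    - [[0, 0, 0.03], 0]
    - [[0, 0, 0.02], 0]
    - [[0, 0, 0.008], 0]

```text
time: 23.1
ee_pos: [0.6881, -0.1306, 0.0051]
eef_rot: [[0.171, 0.985, -0.004], [0.985, -0.171, 0.002], [0.002, -0.004, -1.0]]
wrist_force: [0.9, -0.3, -0.1]
opening: 0.0855
finger_force: 0.0
```

Emit:
play_rows:
  increments:
    - [[0, 0, 0], 0]
    - [[0, 0, 0], 0]

```text
time: 23.3
ee_pos: [0.6905, -0.1331, 0.0086]
eef_rot: [[0.173, 0.985, 0.002], [0.985, -0.173, 0.0], [0.0, 0.002, -1.0]]
wrist_force: [0.2, -1.2, 0.4]
opening: 0.0855
finger_force: 0.0
```

Emit:
play_rows:
  increments:
    - [[0, 0, 0], 0]
    - [[0, 0, 0], 0]
    - [[0, 0, 0], 0]
    - [[0, 0, 0], 0]
    - [[0, 0, 0], 0]
  gripper: 55
  grip_force: 30

```text
time: 23.8
ee_pos: [0.6903, -0.1338, 0.0091]
eef_rot: [[0.174, 0.985, 0.002], [0.985, -0.174, 0.0], [0.001, 0.002, -1.0]]
wrist_force: [-1.9, 1.4, 5.7]
opening: 0.0583
finger_force: 31.3
```

Emit:
play_rows:
  increments:
    - [[0, 0, 0], 0]
    - [[0, 0, 0], 0]

```text
time: 24.0
ee_pos: [0.6903, -0.1338, 0.0091]
eef_rot: [[0.174, 0.985, 0.002], [0.985, -0.174, 0.0], [0.001, 0.002, -1.0]]
wrist_force: [-0.6, 0.9, 6.6]
opening: 0.0583
finger_force: 31.3
```

Emit:
play_rows:
  increments:
    - [[0, 0, 0], 0]
    - [[0, 0, 0], 0]
  gripper: 90

```text
time: 24.2
ee_pos: [0.6897, -0.1337, 0.0075]
eef_rot: [[0.174, 0.985, 0.001], [0.985, -0.174, 0.0], [0.0, 0.001, -1.0]]
wrist_force: [-0.4, -0.4, 0.3]
opening: 0.077
finger_force: 0.0
```

Emit:
play_rows:
  increments:
    - [[0, 0, 0.004], 0]
    - [[0, 0, 0], 0]
    - [[0, 0, 0], 0]

```text
time: 24.5
ee_pos: [0.6893, -0.1336, 0.0028]
eef_rot: [[0.174, 0.985, -0.001], [0.985, -0.174, 0.0], [0.0, -0.001, -1.0]]
wrist_force: [-0.4, -0.3, -0.5]
opening: 0.0768
finger_force: 0.0
```

Emit:
play_rows:
  increments:
    - [[0, 0, 0], 0]
    - [[0, 0, 0], 0]
    - [[0, 0, 0], 0]
    - [[0, 0, 0], 0]
    - [[0, 0, 0], 0]
  gripper: 55

```text
time: 25.0
ee_pos: [0.6898, -0.1339, 0.0036]
eef_rot: [[0.174, 0.985, 0.001], [0.985, -0.174, -0.0], [-0.0, 0.001, -1.0]]
wrist_force: [-0.8, 0.3, 2.6]
opening: 0.0583
finger_force: 32.5
```

Emit:
play_rows:
  increments:
    - [[0, 0, -0.01], 0]
    - [[0, 0, -0.03], 0]
    - [[0, 0, -0.04], 0]
    - [[0, 0, -0.035], 0]
    - [[0, 0, -0.015], 0]

```text
time: 25.5
ee_pos: [0.6911, -0.1344, 0.1375]
eef_rot: [[0.174, 0.985, 0.006], [0.985, -0.174, -0.001], [0.0, 0.006, -1.0]]
wrist_force: [-0.3, -0.3, -0.7]
opening: 0.0587
finger_force: 32.6
```

Emit:
play_rows:
  increments:
    - [[-0.016, -0.012, 0], 0]
    - [[-0.031, -0.023, 0], 0]
    - [[-0.031, -0.023, 0], 0]
    - [[-0.031, -0.023, 0], 0]
    - [[-0.031, -0.023, 0], 0]

```text
time: 26.0
ee_pos: [0.5609, -0.2538, 0.1325]
eef_rot: [[0.174, 0.985, -0.002], [0.985, -0.174, 0.001], [0.0, -0.002, -1.0]]
wrist_force: [1.3, -0.5, -0.2]
opening: 0.0585
finger_force: 32.6
```

Emit:
play_rows:
  increments:
    - [[-0.031, -0.023, 0], 0]
    - [[-0.031, -0.023, 0], 0]
    - [[-0.016, -0.011, 0], 0]
    - [[0, 0, 0], 0]
    - [[0, 0, 0], 0]

```text
time: 26.5
ee_pos: [0.493, -0.3197, 0.1328]
eef_rot: [[0.174, 0.985, -0.0], [0.985, -0.174, 0.001], [0.001, -0.001, -1.0]]
wrist_force: [0.2, 0.4, -1.1]
opening: 0.0583
finger_force: 32.6
```

```bash
python3 - <<'E'
from h import *
rows((.493,-.321,.008),-10)
t=capture('top');s=capture('scene')
cv2.imwrite('pics/i.png',cv2.convertScaleAbs(np.hstack([cv2.resize(t[205:345,410:550],(400,400),interpolation=2),cv2.resize(s[95:255,100:260],(400,400),interpolation=2)])[:,:,::-1],alpha=1.4))
E
```

```text
q7 0.65
shift in tool axes [-0.0014  0.0003  0.1248] turn -0.001 len 0.125 t 26.5 open 0.0583
```

View pics/i.png

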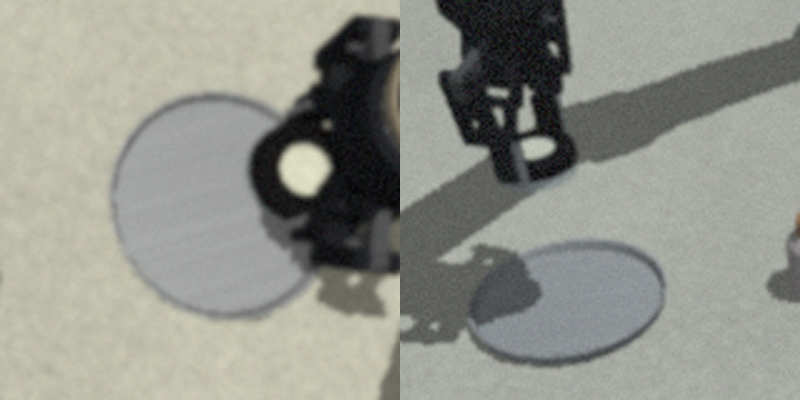

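Dish is held level (about crop 305,170 in the top view). Lowering.

Emit:
play_rows:
  increments:
    - [[-0.0015, 0, 0.025], 0]
    - [[0, 0, 0.035], 0]
    - [[0, 0, 0.035], 0]
    - [[0, 0, 0.018], 0]
    - [[0, 0, 0.007], 0]

```text
time: 27.1
ee_pos: [0.4927, -0.3195, 0.0107]
eef_rot: [[0.171, 0.985, -0.003], [0.985, -0.171, 0.003], [0.002, -0.004, -1.0]]
wrist_force: [-0.4, 1.0, -0.3]
opening: 0.0587
finger_force: 32.6
```

Emit:
play_rows:
  increments:
    - [[0, 0, 0.001], 0]
    - [[0, 0, 0], 0]
    - [[0, 0, 0], 0]

```text
time: 27.4
ee_pos: [0.4938, -0.3222, 0.0135]
eef_rot: [[0.174, 0.985, 0.002], [0.985, -0.174, -0.001], [-0.001, 0.002, -1.0]]
wrist_force: [-0.1, -0.1, -1.4]
opening: 0.0587
finger_force: 32.6
```

Emit:
play_rows:
  increments:
    - [[0.001, -0.001, 0.003], 0]
    - [[0, 0, 0.002], 0]
    - [[0, 0, 0.001], 0]
    - [[0, 0, 0], 0]
    - [[0, 0, 0], 0]

```text
time: 27.9
ee_pos: [0.492, -0.3205, 0.0065]
eef_rot: [[0.174, 0.985, 0.0], [0.985, -0.174, 0.001], [0.001, 0.0, -1.0]]
wrist_force: [-1.0, 1.2, 3.4]
opening: 0.0587
finger_force: 32.9
```

Emit:
play_rows:
  increments:
    - [[0, 0, 0], 0]
    - [[0, 0, 0], 0]
    - [[0, 0, 0], 0]
  gripper: 90

```text
time: 28.2
ee_pos: [0.492, -0.3208, 0.0062]
eef_rot: [[0.174, 0.985, 0.0], [0.985, -0.174, -0.0], [-0.0, 0.0, -1.0]]
wrist_force: [-0.2, 0.9, 0.3]
opening: 0.077
finger_force: 0.0
```

Emit:
play_rows:
  increments:
    - [[0, 0, -0.01], 0]
    - [[0, 0, -0.03], 0]
    - [[0, 0, -0.04], 0]
    - [[0, 0, -0.04], 0]
    - [[0, 0, -0.02], 0]

```text
time: 28.7
ee_pos: [0.4931, -0.3221, 0.1504]
eef_rot: [[0.175, 0.985, 0.005], [0.985, -0.175, -0.003], [-0.002, 0.005, -1.0]]
wrist_force: [0.5, -0.6, -0.5]
opening: 0.0768
finger_force: 0.0
```

```bash
python3 - <<'E'
from h import *
rows((.6684,.1338,.12),-10)
E
```

```text
q7 0.64
shift in tool axes [0.4796 0.0927 0.0301] turn -0.001 len 0.489 t 28.7 open 0.0768
```

Emit:
play_rows:
  increments:
    - [[0.02, 0.004, 0], 0]
    - [[0.04, 0.0077, 0], 0]
    - [[0.04, 0.0077, 0], 0]
    - [[0.04, 0.0077, 0], 0]
    - [[0.04, 0.0077, 0], 0]

```text
time: 29.2
ee_pos: [0.558, -0.1482, 0.1471]
eef_rot: [[0.175, 0.985, 0.001], [0.985, -0.175, 0.0], [0.0, 0.001, -1.0]]
wrist_force: [0.8, 0.2, 0.2]
opening: 0.0768
finger_force: 0.0
```

Emit:
play_rows:
  increments:
    - [[0.04, 0.0077, 0], 0]
    - [[0.04, 0.0077, 0], 0]
    - [[0.04, 0.0077, 0], 0]
    - [[0.04, 0.0077, 0], 0]
    - [[0.04, 0.0077, 0], 0]

```text
time: 29.7
ee_pos: [0.6308, 0.0423, 0.1471]
eef_rot: [[0.174, 0.985, 0.001], [0.985, -0.174, 0.0], [0.0, 0.001, -1.0]]
wrist_force: [1.1, -0.7, -0.1]
opening: 0.0771
finger_force: 0.0
```

Emit:
play_rows:
  increments:
    - [[0.04, 0.0077, 0], 0]
    - [[0.04, 0.0077, 0.01], 0]
    - [[0.02, 0.004, 0.015], 0]
    - [[0, 0, 0], 0]
    - [[0, 0, 0], 0]

```text
time: 30.2
ee_pos: [0.6665, 0.1352, 0.1214]
eef_rot: [[0.174, 0.985, -0.0], [0.985, -0.174, -0.001], [-0.001, -0.0, -1.0]]
wrist_force: [0.1, -1.3, 0.3]
opening: 0.0769
finger_force: 0.0
```

```bash
python3 - <<'E'
from h import *
rows((.6684,.1338,.004),-10)
t=capture('top')
cv2.imwrite('pics/j.png',cv2.convertScaleAbs(cv2.resize(t[225:325,420:540],(720,600),interpolation=2)[:,:,::-1],alpha=1.4))
k=(t[255:290,465:505].min(2)>125).astype(np.uint8);N,l,st,ce=cv2.connectedComponentsWithStats(k)
for i in range(1,N):
    if st[i][4]>15:print(st[i],ce[i]+[465,255],pt('top',*(ce[i]+[465,255]),.023).round(4))
s=capture('scene');d=(s.max(2)<60)[160:260,120:215].astype(np.uint8);N,l,st,ce=cv2.connectedComponentsWithStats(d)
for i in range(1,N):
    if st[i][4]>60:
        x,y,w,h,_=st[i];x+=120;y+=160;q=(s[y:y+h,x:x+w].min(2)>105)&1;v,u=np.nonzero(q[3:-6,5:-5]);print(x,y,w,h,len(u));print(pt('scene',u.mean()+x+5,v.mean()+y+3,.023).round(4))
E
```

```text
q7 -0.13
shift in tool axes [-0.0009  0.0021  0.1174] turn -0.0 len 0.117 t 30.2 open 0.0769
[  0   0  40  35 566] [477.87985866 266.9770318 ] [ 0.5083 -0.2995]
[ 18  13  15  15 180] [489.95       275.07777778] [ 0.491  -0.3211]
152 200 30 22 93
[ 0.4904 -0.3211]
```

View pics/j.png

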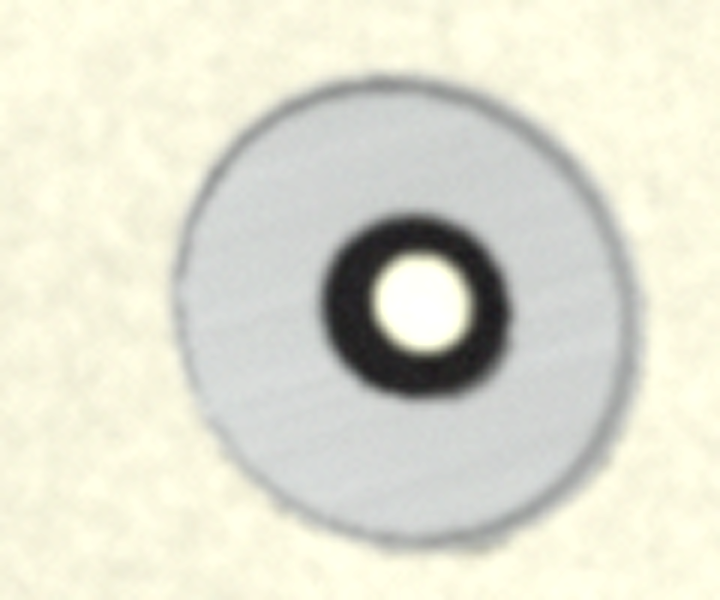

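Emit:
play_rows:
  increments:
    - [[-0.001, 0.003, 0.025], 0]
    - [[0, 0, 0.035], 0]
    - [[0, 0, 0.03], 0]
    - [[0, 0, 0.02], 0]
    - [[0, 0, 0.007], 0]

```text
time: 30.8
ee_pos: [0.6684, 0.1321, 0.003]
eef_rot: [[0.177, 0.984, -0.003], [0.984, -0.177, -0.001], [-0.002, -0.002, -1.0]]
wrist_force: [-0.0, 0.6, 0.1]
opening: 0.0768
finger_force: 0.0
```

Emit:
play_rows:
  increments:
    - [[0, 0, 0], 0]
    - [[0, 0, 0], 0]
    - [[0, 0, 0], 0]

```text
time: 31.1
ee_pos: [0.6708, 0.1341, 0.0061]
eef_rot: [[0.175, 0.985, 0.003], [0.985, -0.175, 0.001], [0.001, 0.003, -1.0]]
wrist_force: [-0.2, 0.1, -0.4]
opening: 0.0772
finger_force: 0.0
```

```bash
python3 - <<'E'
from h import *
rows((.669,.1338,.004),-10)
E
```

```text
q7 -0.06
shift in tool axes [-0.0007 -0.0017  0.0021] turn -0.001 len 0.003 t 31.1 open 0.0772
```

Emit:
play_rows:
  increments:
    - [[0, -0.001, 0.002], 0]
    - [[0, 0, 0], 0]

```text
time: 31.3
ee_pos: [0.6686, 0.1347, 0.0028]
eef_rot: [[0.174, 0.985, 0.0], [0.985, -0.174, 0.0], [0.001, 0.0, -1.0]]
wrist_force: [0.2, 0.2, 0.3]
opening: 0.0768
finger_force: 0.0
```

Emit:
play_rows:
  increments:
    - [[0, 0, 0], 0]
    - [[0, 0, 0], 0]
    - [[0, 0, 0], 0]
    - [[0, 0, 0], 0]
    - [[0, 0, 0], 0]
  gripper: 30
  grip_force: 30

```text
time: 31.8
ee_pos: [0.6689, 0.1346, 0.0026]
eef_rot: [[0.174, 0.985, 0.0], [0.985, -0.174, 0.0], [0.0, 0.0, -1.0]]
wrist_force: [0.1, 0.7, 2.9]
opening: 0.0387
finger_force: 30.3
```

Emit:
play_rows:
  increments:
    - [[0, 0, 0], 0]
    - [[0, 0, 0], 0]
    - [[0, 0, 0], 0]

```text
time: 32.1
ee_pos: [0.6689, 0.1346, 0.0026]
eef_rot: [[0.174, 0.985, 0.001], [0.985, -0.174, 0.0], [0.0, 0.0, -1.0]]
wrist_force: [-0.4, 1.2, 4.0]
opening: 0.0387
finger_force: 30.4
```

Emit:
play_rows:
  increments:
    - [[0, 0, -0.01], 0]
    - [[0, 0, -0.03], 0]
    - [[0, 0, -0.04], 0]
    - [[0, 0, -0.04], 0]
    - [[0, 0, -0.02], 0]

```text
time: 32.6
ee_pos: [0.6701, 0.1343, 0.1464]
eef_rot: [[0.175, 0.985, 0.005], [0.985, -0.175, 0.001], [0.002, 0.005, -1.0]]
wrist_force: [1.4, -0.4, 0.5]
opening: 0.0386
finger_force: 30.3
```

Emit:
play_rows:
  increments:
    - [[-0.02, -0.004, 0], 0]
    - [[-0.04, -0.008, 0], 0]
    - [[-0.04, -0.008, 0], 0]
    - [[-0.04, -0.008, 0], 0]
    - [[-0.04, -0.008, 0], 0]

```text
time: 33.1
ee_pos: [0.599, -0.0391, 0.1409]
eef_rot: [[0.175, 0.985, -0.003], [0.985, -0.175, -0.001], [-0.001, -0.003, -1.0]]
wrist_force: [0.4, -0.5, 0.5]
opening: 0.0384
finger_force: 30.3
```

Emit:
play_rows:
  increments:
    - [[-0.04, -0.008, 0], 0]
    - [[-0.04, -0.008, 0], 0]
    - [[-0.04, -0.008, 0], 0]
    - [[-0.04, -0.008, 0], 0]
    - [[-0.04, -0.008, 0], 0]

```text
time: 33.6
ee_pos: [0.5246, -0.2283, 0.141]
eef_rot: [[0.175, 0.985, -0.003], [0.985, -0.175, 0.001], [0.0, -0.003, -1.0]]
wrist_force: [0.8, -0.7, -0.7]
opening: 0.0385
finger_force: 30.3
```

Emit:
play_rows:
  increments:
    - [[-0.04, -0.008, 0], 0]
    - [[-0.04, -0.008, 0], 0]
    - [[-0.018, -0.003, 0], 0]
    - [[0, 0, 0], 0]
    - [[0, 0, 0], 0]

```text
time: 34.1
ee_pos: [0.4904, -0.3192, 0.1412]
eef_rot: [[0.175, 0.984, -0.002], [0.984, -0.175, 0.002], [0.001, -0.002, -1.0]]
wrist_force: [0.2, 0.4, -0.8]
opening: 0.0389
finger_force: 30.3
```

```bash
python3 - <<'E'
from h import *
rows((.492,-.32,.0266),-10)
E
```

```text
q7 0.65
shift in tool axes [-0.0007  0.0019  0.1145] turn -0.002 len 0.115 t 34.1 open 0.0389
```

Emit:
play_rows:
  increments:
    - [[0, 0.001, 0.025], 0]
    - [[0, 0, 0.035], 0]
    - [[0, 0, 0.03], 0]
    - [[0, 0, 0.015], 0]
    - [[0, 0, 0.003], 0]

```text
time: 34.6
ee_pos: [0.4922, -0.3176, 0.0323]
eef_rot: [[0.172, 0.985, -0.004], [0.985, -0.172, 0.003], [0.002, -0.004, -1.0]]
wrist_force: [-0.2, -0.2, -0.9]
opening: 0.0381
finger_force: 30.3
```

Emit:
play_rows:
  increments:
    - [[0, 0, 0], 0]
    - [[0, 0, 0], 0]
    - [[0, 0, 0], 0]

```text
time: 34.9
ee_pos: [0.4937, -0.3203, 0.0356]
eef_rot: [[0.174, 0.985, 0.002], [0.985, -0.174, -0.001], [-0.001, 0.003, -1.0]]
wrist_force: [-0.6, -0.2, 0.3]
opening: 0.0384
finger_force: 30.3
```

```bash
python3 - <<'E'
from h import *
rows((.492,-.32,.0266),-10)
E
```

```text
q7 0.74
shift in tool axes [-0.     -0.0018  0.009 ] turn -0.0 len 0.009 t 34.9 open 0.0384
```

Emit:
play_rows:
  increments:
    - [[0, -0.001, 0.003], 0]
    - [[0, 0, 0.003], 0]
    - [[0, 0, 0], 0]
    - [[0, 0, 0], 0]

```text
time: 35.3
ee_pos: [0.4918, -0.3196, 0.0282]
eef_rot: [[0.174, 0.985, -0.0], [0.985, -0.174, 0.0], [0.0, -0.0, -1.0]]
wrist_force: [0.8, -0.4, 0.1]
opening: 0.0386
finger_force: 30.3
```

```bash
python3 - <<'E'
from h import *
rows((.492,-.32,.0256),-10)
E
```

```text
q7 0.75
shift in tool axes [-0.0003  0.0003  0.0026] turn -0.001 len 0.003 t 35.3 open 0.0386
```

Emit:
play_rows:
  increments:
    - [[0, 0, 0.002], 0]
    - [[0, 0, 0.001], 0]
    - [[0, 0, 0], 0]
    - [[0, 0, 0], 0]

```text
time: 35.7
ee_pos: [0.4919, -0.3197, 0.0256]
eef_rot: [[0.174, 0.985, 0.0], [0.985, -0.174, 0.0], [0.0, 0.0, -1.0]]
wrist_force: [-1.9, 1.1, 4.2]
opening: 0.0382
finger_force: 30.6
```

Contact. Release, lift and move aside for a final look.

Emit:
play_rows:
  increments:
    - [[0, 0, 0], 0]
    - [[0, 0, 0], 0]
    - [[0, 0, 0], 0]
  gripper: 65

```text
time: 36.0
ee_pos: [0.4918, -0.3196, 0.025]
eef_rot: [[0.174, 0.985, -0.0], [0.985, -0.174, 0.0], [0.0, -0.0, -1.0]]
wrist_force: [-0.1, 0.8, -0.2]
opening: 0.0558
finger_force: 0.0
```

Emit:
play_rows:
  increments:
    - [[0, 0, -0.01], 0]
    - [[0, 0, -0.03], 0]
    - [[0, 0, -0.04], 0]
    - [[0, 0, -0.04], 0]
    - [[0, 0, -0.02], 0]

```text
time: 36.5
ee_pos: [0.493, -0.3211, 0.1695]
eef_rot: [[0.175, 0.985, 0.005], [0.985, -0.175, -0.003], [-0.002, 0.005, -1.0]]
wrist_force: [-0.1, -0.2, 0.4]
opening: 0.0557
finger_force: 0.0
```

Emit:
play_rows:
  increments:
    - [[0.02, 0.02, 0], 0]
    - [[0.04, 0.02, 0], 0]
    - [[0.04, 0.02, 0], 0]
    - [[0.04, 0.02, 0], 0]
    - [[0.04, 0.02, 0], 0]

```text
time: 37.0
ee_pos: [0.6226, -0.1584, 0.1661]
eef_rot: [[0.174, 0.985, 0.001], [0.985, -0.174, -0.0], [0.0, 0.001, -1.0]]
wrist_force: [0.3, -1.0, 0.9]
opening: 0.0556
finger_force: 0.0
```

Emit:
play_rows:
  increments:
    - [[0.04, 0.01, 0], 0]
    - [[0.03, 0, 0], 0]
    - [[0, 0, 0], 0]
    - [[0, 0, 0], 0]
    - [[0, 0, 0], 0]

```text
time: 37.5
ee_pos: [0.6432, -0.0945, 0.1658]
eef_rot: [[0.176, 0.984, 0.0], [0.984, -0.176, -0.001], [-0.001, 0.0, -1.0]]
wrist_force: [-0.3, -0.4, 0.2]
opening: 0.0554
finger_force: 0.0
```

```bash
python3 - <<'E'
from h import *
t=capture('top');s=capture('scene')
f=lambda c:cv2.resize(c,(400,300),interpolation=2)
cv2.imwrite('pics/z.png',cv2.convertScaleAbs(np.vstack([np.hstack([f(t[220:325,420:560]),f(s[160:265,100:240])]),np.hstack([f(t[232:352,95:255]),f(s[170:290,360:520])])])[:,:,::-1],alpha=1.5))
k=(t[255:290,465:505].min(2)>125).astype(np.uint8);N,l,st,ce=cv2.connectedComponentsWithStats(k)
for i in range(1,N):
    if 15<st[i][4]<300:print(st[i],pt('top',*(ce[i]+[465,255]),.041).round(4))
E
```

```text
[ 29   0  11  16 101] [ 0.5164 -0.3384]
[28 14  6 10 49] [ 0.4905 -0.3247]
```

View pics/z.png

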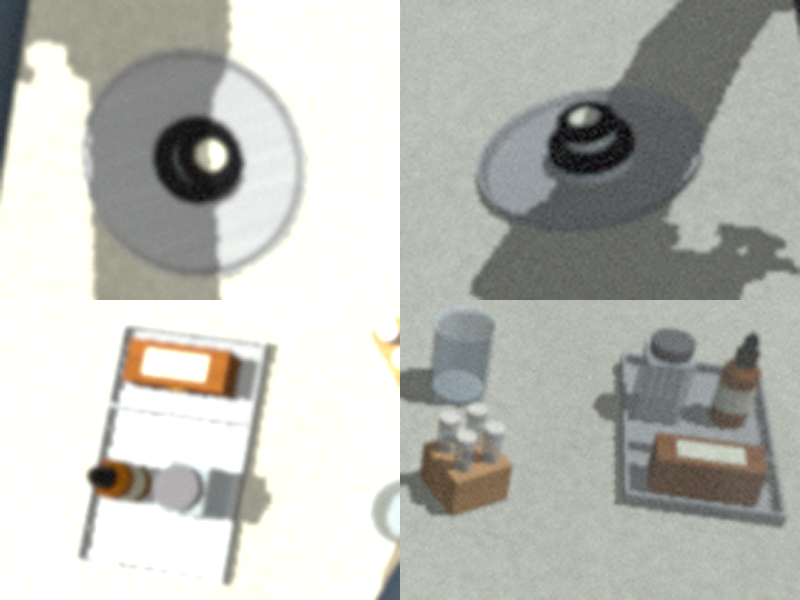

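```bash
python3 - <<'E'
from h import *
print(pt('top',420+211.5*.35-.5,220+154.5*.35-.5,.041),pt('scene',100+184.5*.35-.5,160+118.5*.35-.5,.041))
close_job()
E
```

```text
[ 0.49131234 -0.32152435] [ 0.49206969 -0.32100672]
the job is handed in; nothing more can be done
```

Both kits are made up and the job was handed in at about 38 s of the 118 s allowed. The final pictures show the slide box, bottle and jar standing properly in the oblong tray, and the small dish within about 1 mm of centre on the large dish in the middle of the pan. I moved none of the three bystanders, though the corked jar was out of view in the last pictures.

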